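# Clear the docking plate, tip the cooling block onto its base, dock it

## Robot

A 6-joint arm with a two-finger parallel gripper is mounted at the origin on the work surface. World frame = base frame: x ahead of the robot, y to its left, z up, the work surface at z = 0. Lengths are in m, angles in rad, forces in N, time in s.
With the tool pointing down it reaches from about 0.25 to 0.725 m from the base axis. Payload 4 kg.
Tool frame: the origin (TCP) lies between the finger pads; the fingertips stand 8 mm ahead of it and the grasp point (between the pads) lies 11 mm behind it; y points along the fingers, x is the direction in which the jaws open and shut, and the axes are right-handed (so a half turn about y gives the same grasp; the last joint's range is limited). The gripper opens to 85 mm and grips with 20 to 120 N. Pads are 22 mm wide; open, the fingers measure 114 mm over their backs; the gripper's body (76 mm by 85 mm) begins 54 mm behind the grasp point. The pads swing forward as they close: fully open they stand 13 mm farther back than shut.
Start: joints at [1.339, 0.241, 0.005, 1.335, 0, 1.571], TCP at [0.115, 0.487, 0.239] pointing down, gripper open.
Joint ranges: [-2.72, 2.72], [-1.05, 1.87], [-1.09, 1.28], [-1.99, 2.15], [-1.42, 1.44], [-3.14, 3.14]. Speed limits (rad/s): [2.79, 2.79, 3.14, 3.14, 3.14, 3.14].

## Interface

Orientations are given as a unit quaternion [w, x, y, z].
In Python, from station import sense, camera, sign_off gives the robot as it stands.
- The arm moves only by the tool move_arm, never from a script. Its argument "deltas" is a list of rows, each a list of 3 entries, a list of its own where there are three numbers: the finger opening in cm, from 0 to 8.54, then the shift along the world's x, y, z in cm, then the turn, a rotation vector about the world's x, y, z in degrees. In form: [[claw, [tx, ty, tz], [rx, ry, rz]], ...]. A call has 1 to 8 rows; each row is the pose to reach, as a shift and turn from the pose commanded when the call began; what a row does not reach only later rows make up. A row lasts 1/10 s, in which the tool goes at most 50 mm and 8.59 degrees, less where a joint would pass 70% of its speed; a pose out of reach is approached as far as the arm can. A call with a gripper value outside its range is refused whole. The fingers move at their own pace and stop on an object; "newtons" is the grip in N (left out, the last holds). Time passes only in rows, so rows that repeat a pose let the fingers close. It gives the time, the measured TCP pose, the force and the opening at its end, in the units of the state.
- sense(): the state, without advancing time (a new reading comes with each control period).
- camera(name): name is "side" or "top" or "wrist"; returns a dict with "color" (400x640x3 uint8, red, green, blue), "vfov" (degrees; the focal length in pixels is half the picture's height over the tangent of half this angle, whatever the lens; pixels are square), "cx", "cy" (the principal point, pixels), "eye" and "rotation" of the camera in the world; the wrist camera has in their place "hand_eye" (4x4, takes a point from camera to tool coordinates, whose origin is the TCP and whose axes are the tool frame's). Camera axes: x right, y up, looking along -z (the intrinsics and any distortion apply to the point x, -y, -z); pixel columns grow to the right and rows downward; lengths in m; the calibration is good to about 2 mm. A picture is of the moment at which its call begins: read the wrist's pose just before it. There is no depth.
- sign_off(): hands the job in, once; it reports no verdict.
The state is a dict: "time": time; "q": joint angles; "dq": joint speeds; "effort": joint torques, N m; "position": TCP position; "orientation": TCP orientation; "force": force on the tool from outside, world axes, zero at the start; "wrist_torque": the same for the moment, N m; "width": opening from 0.0 (shut) to 1.0 (fully open).
Only numpy, scipy, OpenCV 4.12 (cv2) and the standard library are available. Lean on these libraries where they do the work, as an engineer would, in place of code of your own. Each camera call takes 0.05 s, during which the arm holds its last target.

## Task

First take the amber jar off the docking plate and stand it upright on the round cork mat. The blue cooling block lies on its side on the bench: push it up against the front edge of the docking plate and tip it over that edge so that it sits on its white base on the plate, wells up; then slide it along the back fence, base ear under the red lip, until it is fully home against the end stop, and let go. Leave all the other things on the bench standing where they are.

Things in the scene. Friction and masses are not known exactly. Their poses are not given: they have to be found in the camera images.
- cooler_center (a point): Centre of the blue cooling block, about 0.6 kg, plastic. Own axes: z from white base to face of wells, x lengthwise, y across. Body 100 (x) x 78 (y), overall height 88 (z). At the start it lies on a y side, 78 tall: y axis up, wells (z) facing roughly world -y, base facing the dock at +y, x roughly along world +x; 88 deep towards the dock, too wide to grip.
- cooler_foot (a point): Centre of the underside of the block's white base, 44 mm from cooler_center along the block's -z; same axes. The base is the lowest 10 mm of the 88: 124 (x) x 78 (y), so at both x ends an ear 10 thick sticks out 12 beyond the blue body; the y sides are flush.
- dock: Docking plate, bolted down; origin on the bench, x and y level (yaw varies a little), z up. In its frame, mm: aluminium plate 10 thick, x -135 to 115, y -52 to 60; dark back fence along its rear, inner face at y = 48, 25 high above the plate; pocket at the +x end: end stop face at x = 100, front cheek inner face y = -34, 23 high, from x = 70, with a lead-in from x = 59.
- dock_edge (a point): On the top of the dock's front edge (dock x -40, y -52, z 10): the 10 mm high step that the block is pushed against and tipped over, towards dock +y. The edge runs along dock x and is free from x = -135 to 58; the whole base must land there, clear of the cheek and lip.
- dock_lip (a point): Middle of the lower edge of the red lip (dock x 91, y 7), 13 mm above the plate; the lip reaches 9 mm out from the end stop towards dock -x, over the block's base ear (10 thick), and is 10 thick.
- dock_seat (a point): On the plate's top, where cooler_foot lies when the block is home, touching the end stop and the back fence: dock x 38, y 9, z 10; axes as the dock's. The docked block's x axis is along its x. The pocket is 82 wide for the block's 78.
- beaker_small: Small glass beaker, 48 across, 60 tall, origin under its centre. Bystander.
- jar_center (a point): Centre, half-way up, of the amber glass jar with blue cap: 44 across, 75 tall, 0.12 kg, z up. It starts upright on the docking plate, so its centre is 47.5 above the bench.
- cork_mat: Round cork mat fixed to the bench, 100 across, 6 thick; origin on the bench under its centre. The jar goes here, wholly on the mat.
- dropper: White dropper bottle with red cap, 34 across, 85 tall, origin under its centre. Bystander.
- beaker_large: Large glass beaker, 76 across, 95 tall, origin under its centre. Bystander.
- cap_blue: Blue screw cap, 34 across, 14 tall, origin under its centre. Bystander.
- tip_box: Red box of orange pipette tips, 85 (x) x 120 (y) x 68 tall, origin under its centre. Bystander.
- tube_rack: Yellow tube rack with three capped tubes, 68 (x) x 200 (y), 75 tall, tubes to 128, origin under its centre. Bystander.
- pipette_a: Pipette lying flat, 264 long, 26 thick, along its x. Bystander.
Things that resemble listed ones, but are neither listed nor needed, are in the scene too. Of the things like the part that bears jar_center, leave any that is yellow; of the rest the larger one is meant. Leave any green look-alike of the part that bears cooler_center alone.

How it is judged:
On the way, in this order (a step that is already met when the one before it is completed fails the run):
1. the amber jar stands upright on the cork mat (horizontal distance between jar_center and cork_mat below 0.03 m and angle between jar_center's own z axis and vertical below 0.1 rad and z of jar_center in the frame of cork_mat between 0.04 and 0.047 m), for 0.2 s.
2. the block sits on its base on the docking plate, wells up (angle between cooler_foot's own z axis and vertical below 0.06 rad and z of cooler_foot in the frame of dock_seat between -0.003 and 0.003 m and x of cooler_foot in the frame of dock_seat between -0.15 and 0.05 m and y of cooler_foot in the frame of dock_seat between -0.07 and 0.02 m), for 0.2 s.
3. the block is home in the pocket, under the lip (x of cooler_foot in the frame of dock_seat between -0.005 and 0.004 m and y of cooler_foot in the frame of dock_seat between -0.006 and 0.006 m and z of cooler_foot in the frame of dock_seat between -0.003 and 0.003 m and angle between cooler_foot's own z axis and vertical below 0.06 rad and angle between the x axis of cooler_foot and the x axis of dock_seat, either way round below 0.07 rad), for 0.2 s.
At the end, for the whole second after the job is handed in: The block rests on its base on the plate, wells up (0.06 rad), square (0.07 rad), its foot within 4 mm of home along the slide (5 mm short at most), 6 mm across, 3 mm in height; the jar stands upright on the mat, centres within 30 mm; nothing else moved over 30 mm (all of step 1 and all of step 3 and linear speed of cooler below 0.01 m/s and angular speed of cooler below 0.05 rad/s); the robot touches nothing.
It fails at once if a beaker is shifted by more than 30 mm or knocked over (distance of any of beaker_small, beaker_large from where it was at the start of the episode above 0.03 m or angle between any of beaker_small, beaker_large's own z axis and vertical above 0.4 rad).
It fails at once if the dropper bottle or the blue cap is shifted by more than 30 mm or knocked over (distance of any of dropper, cap_blue from where it was at the start of the episode above 0.03 m or angle between any of dropper, cap_blue's own z axis and vertical above 0.4 rad).
It fails at once if the tip box or the tube rack is shifted by more than 30 mm or knocked over (distance of any of tip_box, tube_rack from where it was at the start of the episode above 0.03 m or angle between any of tip_box, tube_rack's own z axis and vertical above 0.4 rad).
It fails at once if the pipette is shifted by more than 30 mm or knocked over (distance of pipette_a from where it was at the start of the episode above 0.03 m or angle between pipette_a's own z axis and vertical above 0.4 rad).
It also fails if it takes over 72 s, if anything falls off the work surface, if the arm or the gripper's body presses on something with over 40 N, if the wrist force passes 120 N, or if a joint passes its speed limit or range.

## Working session

There is one attempt and no reset: what is moved stays moved. The work goes in short steps, Python scripts to look and compute and a tool call to move; the robot and the scene stay as the last step left them, time stands still between calls to the robot, and variables do not carry over. Pictures are saved under pics/ and viewed, and the job is handed in when it is done.

Besides the shell and the picture viewer there is one more tool, called after "Request:" as name([rows], argument=value, ...), one row to a line, values as JSON. move_arm: Moves the arm, as the interface text tells. Its arguments: {"type":"object","properties":{"deltas":{"type":"array","items":{"type":"array"}},"newtons":{"type":"number"}},"required":["deltas"]}

```bash
mkdir -p pics; ls; python3 - <<'E'
from station import sense,camera
import cv2
s=sense();print(s)
for n in("side","top","wrist"):
    c=camera(n);cv2.imwrite(f"pics/{n}0.png",c["color"][:,:,::-1])
    print(n,{k:v for k,v in c.items() if k!="color"})
E
```

```text
pics
{'time': 0.0, 'q': array([1.33899012e+00, 2.41390791e-01, 3.69490815e-03, 1.33523253e+00,
       1.13645576e-05, 1.57079914e+00]), 'dq': array([-1.49685231e-04, -7.06038893e-05, -1.03227136e-04,  4.31088248e-04,
        1.36436991e-03, -6.61535856e-04]), 'effort': array([ 2.62934464e-04, -3.72320473e+01,  2.52406740e+01,  1.69674691e-02,
        1.01142211e-04, -2.71629077e-06]), 'position': array([0.11471698, 0.4860018 , 0.23841287]), 'orientation': array([-0.55400292,  0.55493222,  0.43822888, -0.43941603]), 'force': array([-0.31428271, -0.5509219 ,  0.41594012]), 'wrist_torque': array([-0.03063739, -0.02045205,  0.02896261]), 'width': 1.0007046567726878}
side {'vfov': 46.979582837731, 'cx': 319.9750371480953, 'cy': 195.30913047598543, 'eye': array([0.31027379, 0.84671072, 0.81069954]), 'rotation': array([-0.11157897, -0.05815295,  0.42435556,  0.89671106])}
top {'vfov': 45.24066233546875, 'cx': 329.71593395717287, 'cy': 202.4605933616433, 'eye': array([ 0.29073172, -0.04869379,  1.250959  ]), 'rotation': array([-0.66842426, -0.07253307,  0.07869577,  0.73604004])}
wrist {'vfov': 64.71195032674714, 'cx': 321.5228622739493, 'cy': 195.4239306263394, 'hand_eye': array([[ 9.99999929e-01, -3.32760407e-04,  1.76692404e-04,
        -7.56613197e-04],
       [ 2.69481973e-04,  3.03974258e-01, -9.52680208e-01,
        -1.33797231e-01],
       [ 2.63304311e-04,  9.52680188e-01,  3.03974326e-01,
         7.83340442e-02],
       [ 0.00000000e+00,  0.00000000e+00,  0.00000000e+00,
         1.00000000e+00]])}
```

View images.

View pics/side0.png

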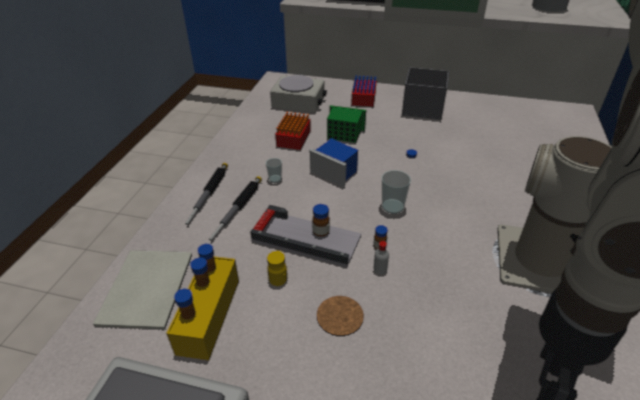

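View pics/top0.png

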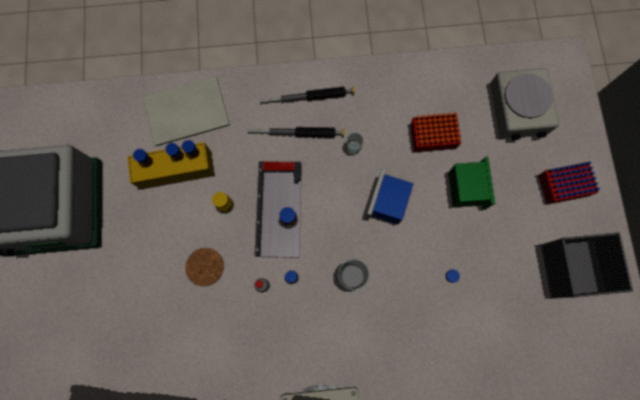

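View pics/wrist0.png

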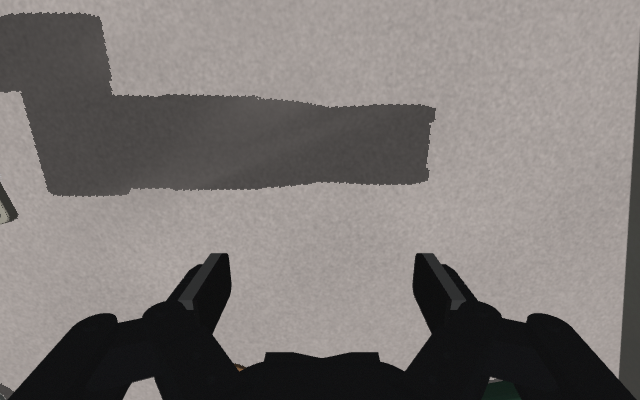

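```bash
cat > h.py <<'E'
import numpy as np,cv2
from station import sense,camera
from scipy.spatial.transform import Rotation as R
def rot(q): return R.from_quat([q[1],q[2],q[3],q[0]]).as_matrix()
def cam(n):
    s=sense();c=camera(n)
    if n=="wrist":
        T=np.eye(4);T[:3,:3]=rot(s["orientation"]);T[:3,3]=s["position"]
        M=T@np.array(c["hand_eye"]);c["eye"]=M[:3,3];c["Rm"]=M[:3,:3]
    else: c["Rm"]=rot(c["rotation"])
    c["f"]=200/np.tan(np.radians(c["vfov"]/2));return c
def ray(c,p):
    d=np.array([(p[0]-c["cx"])/c["f"],-(p[1]-c["cy"])/c["f"],-1]);return c["Rm"]@d
def onz(c,p,z):
    d=ray(c,p);return c["eye"]+d*(z-c["eye"][2])/d[2]
def proj(c,P):
    v=c["Rm"].T@(np.array(P)-c["eye"]);return [c["cx"]-c["f"]*v[0]/v[2],c["cy"]+c["f"]*v[1]/v[2]]
def save(c,name,box=None,k=1):
    im=c["color"][:,:,::-1]
    if box: im=im[box[1]:box[3],box[0]:box[2]]
    cv2.imwrite("pics/"+name,cv2.resize(im,None,fx=k,fy=k,interpolation=cv2.INTER_CUBIC))
E
python3 - <<'E'
from h import *
c=cam("top");save(c,"tdock.png",(180,130,440,310),3);s=cam("side");save(s,"sdock.png",(230,120,450,340),2.7)
for n,p,z in [("cork",(205,267),.006),("jarcap",(288,216),.085),("yellow",(222,203),.06),("dropper",(261,285),.085)]:
    print(n,onz(c,p,z))
for n,p,z in [("cork",(340,315),.006),("jarcap",(320,211),.085)]:
    print(n,onz(s,p,z))
E
```

```text
cork [0.42215688 0.26387252 0.006     ]
jarcap [0.51952022 0.03467194 0.085     ]
yellow [0.5740401  0.20072281 0.06      ]
dropper [0.35799439 0.11213124 0.085     ]
cork [0.42367537 0.2693317  0.006     ]
jarcap [0.5235341  0.04657371 0.085     ]
```

View pics/tdock.png

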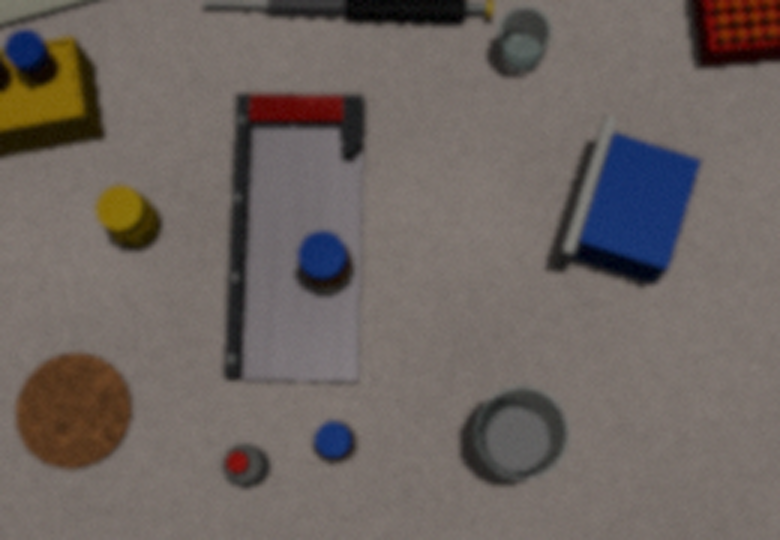

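View pics/sdock.png

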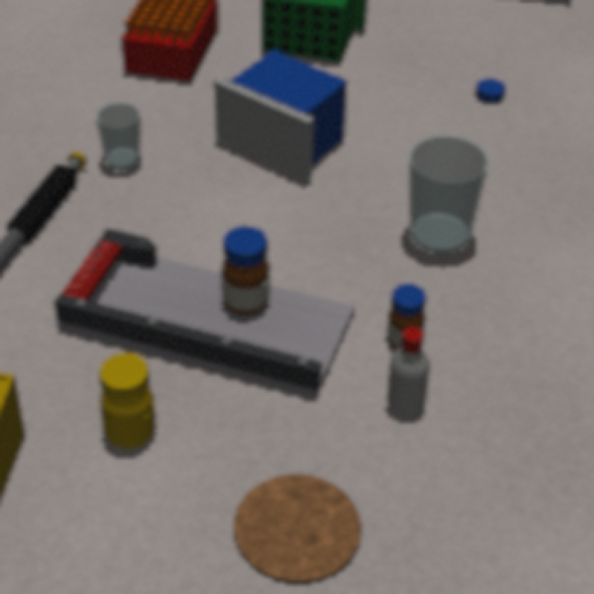

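```bash
python3 - <<'E'
from h import *
s=sense();print(rot(s["orientation"]).round(3))
def blobs(c,lo,hi,amin):
    hsv=cv2.cvtColor(c["color"],cv2.COLOR_RGB2HSV)
    m=cv2.inRange(hsv,lo,hi)
    n,l,st,ce=cv2.connectedComponentsWithStats(m)
    for i in range(1,n):
        if st[i][4]>=amin:
            cn=max(cv2.findContours((l==i).astype('u1'),cv2.RETR_EXTERNAL,cv2.CHAIN_APPROX_NONE)[0],key=len)
            yield ce[i].round(1),st[i].tolist(),np.round(cv2.boxPoints(cv2.minAreaRect(cn)),1).tolist()
for n in("top","side"):
    c=cam(n);print(n)
    for nm,lo,hi in [("blue",(105,120,60),(125,255,255)),("cork",(5,80,60),(18,200,255)),("red",(0,170,60),(4,255,255)),("red2",(174,170,60),(180,255,255))]:
        for b in blobs(c,lo,hi,40): print(nm,*b[:2],b[2] if b[1][4]>300 or 'red' in nm else '', onz(c,b[0],{"blue":.085,"cork":.006}.get(nm,.033)).round(4))
E
```

```text
[[ 0.23  -0.    -0.973]
 [ 0.973 -0.001  0.23 ]
 [-0.001 -1.    -0.   ]]
top
blue [187.9 145.8] [182, 141, 13, 11, 109]  [0.7259 0.2749 0.085 ]
blue [171.6 148.5] [166, 143, 12, 12, 112]  [0.7227 0.3166 0.085 ]
blue [139.2 154.6] [134, 149, 12, 12, 109]  [0.7143 0.3991 0.085 ]
blue [392.8 197. ] [374, 175, 39, 45, 1135] [[372.8999938964844, 210.6999969482422], [384.0, 174.39999389648438], [412.79998779296875, 183.1999969482422], [401.6000061035156, 219.5]] [ 0.5424 -0.229   0.085 ]
blue [287.  214.8] [280, 208, 15, 15, 182]  [0.5228 0.0369 0.085 ]
blue [290.7 276.5] [285, 271, 12, 12, 109]  [0.3713 0.0397 0.085 ]
blue [452.5 275.6] [447, 270, 12, 12, 121]  [ 0.336  -0.3479  0.085 ]
cork [436.8 114.4] [416, 112, 41, 6, 91]  [ 0.7803 -0.3912  0.006 ]
cork [204.1 266.5] [185, 248, 39, 38, 1160] [[185.0, 248.0], [223.0, 248.0], [223.0, 285.0], [185.0, 285.0]] [0.4237 0.2661 0.006 ]
red [428.2 138.1] [413, 118, 47, 29, 202] [[403.1000061035156, 138.8000030517578], [414.20001220703125, 117.5999984741211], [459.79998779296875, 141.39999389648438], [448.79998779296875, 162.60000610351562]] [
[... 1845 characters left out ...]
5258789]] [ 0.5408 -0.6356  0.033 ]
red [290.4 137.5] [276, 121, 33, 28, 268] [[273.5, 133.1999969482422], [308.0, 121.0], [315.3999938964844, 141.8000030517578], [280.8999938964844, 154.10000610351562]] [ 0.7174 -0.3292  0.033 ]
red [264.4 220.5] [255, 210, 20, 20, 141] [[254.39999389648438, 227.60000610351562], [268.6000061035156, 207.8000030517578], [274.3999938964844, 212.0], [260.29998779296875, 231.8000030517578]] [0.6651 0.0575 0.033 ]
red [382.3 244.2] [379, 241, 7, 9, 44] [[379.0, 241.0], [385.0, 241.0], [385.0, 249.0], [379.0, 249.0]] [0.3665 0.0691 0.033 ]
red2 [363.2  92.3] [353, 90, 21, 5, 44] [[353.0, 90.0], [373.0, 90.0], [373.0, 94.0], [353.0, 94.0]] [ 0.5496 -0.6879  0.033 ]
```

Jar candidates (top view): jar on the plate (287,215) with the larger blue cap, smaller amber one (291,277), yellow (222,203). By the description, I choose the one on the plate; the crop above shows it amber and larger. The cooler is the blue block with a white base at (393,197); the green one at (473,183) is left alone.

Request:
move_arm([
  [8.5,[20,-20,0],[0,0,-38]],
  [8.5,[20,-20,0],[0,0,-38]],
  [8.5,[20,-20,0],[0,0,-38]],
  [8.5,[20,-20,0],[0,0,-38]],
  [8.5,[20,-20,0],[0,0,-38]],
  [8.5,[20,-20,0],[0,0,-38]],
  [8.5,[20,-20,0],[0,0,-38]],
], newtons=30)

```text
time: 1.05
position: [0.3171, 0.2841, 0.2394]
orientation: [-0.668, 0.668, 0.232, -0.232]
force: [0.1, 0.2, 0.8]
width: 0.996
```

Request:
move_arm([
  [8.5,[20.8,-24.8,0],[0,0,-38.5]],
  [8.5,[20.8,-24.8,0],[0,0,-38.5]],
  [8.5,[20.8,-24.8,0],[0,0,-38.5]],
  [8.5,[20.8,-24.8,0],[0,0,-38.5]],
  [8.5,[20.8,-24.8,0],[0,0,-38.5]],
  [8.5,[20.8,-24.8,0],[0,0,-38.5]],
  [8.5,[20.8,-24.8,0],[0,0,-38.5]],
  [8.5,[20.8,-24.8,0],[0,0,-38.5]],
])

```text
time: 1.85
position: [0.5246, 0.037, 0.2386]
orientation: [-0.707, 0.707, 0.0, -0.0]
force: [-0.2, -0.5, -0.4]
width: 0.995
```

```bash
python3 - <<'E'
from h import *
s=sense();print(s["position"],rot(s["orientation"]).round(3),s["q"])
c=cam("wrist");save(c,"w1.png")
print(proj(c,[.523,.038,.085]),proj(c,[.523,.038,.01]))
E
```

```text
[0.52457884 0.037026   0.23864145] [[ 1.  0. -0.]
 [ 0. -0.  1.]
 [ 0. -1. -0.]] [ 7.05389903e-02  2.92273709e-01  7.24550714e-02  1.35091955e+00
 -1.30835488e-04  1.64108350e+00]
[np.float64(320.5280096972101), np.float64(179.66898643886597)] [np.float64(320.66073134634195), np.float64(163.21089585122064)]
```

View pics/w1.png

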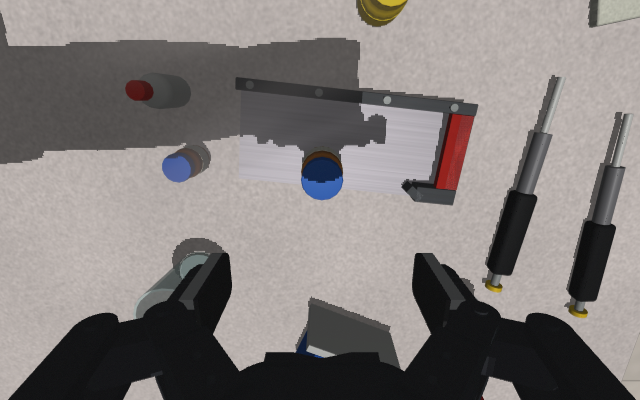

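Wrist view: the cap is at (322,180), where predicted; the dock is fully visible, front-left plate corner (238,181), fence ends (236,78) and (478,104), cheek corner (453,205).

```bash
python3 - <<'E'
from h import *
c=cam("wrist");save(c,"w2.png",(225,60,490,220),3)
P={}
for n,p,z in [("FL",(238,181),.01),("fenL",(236,78),.035),("fenR",(478,104),.035),("FR",(453,205),.033)]:
    P[n]=onz(c,p,z);print(n,P[n].round(4))
d=P["fenR"]-P["fenL"];print(np.hypot(*d[:2]),np.degrees(np.arctan2(d[1],d[0])))
d=P["fenL"]-P["FL"];print(np.hypot(*d[:2]),np.degrees(np.arctan2(d[1],d[0])))
d=P["fenR"]-P["FR"];print(np.hypot(*d[:2]))
E
```

```text
FL [0.4233 0.0178 0.01  ]
fenL [0.4365 0.1314 0.035 ]
fenR [0.6831 0.1069 0.035 ]
FR [ 0.6724 -0.0038  0.033 ]
0.24782697847362464 -5.675409913424228
0.1143903174767397 83.39729733091859
0.11117760458818109
```

View pics/w2.png

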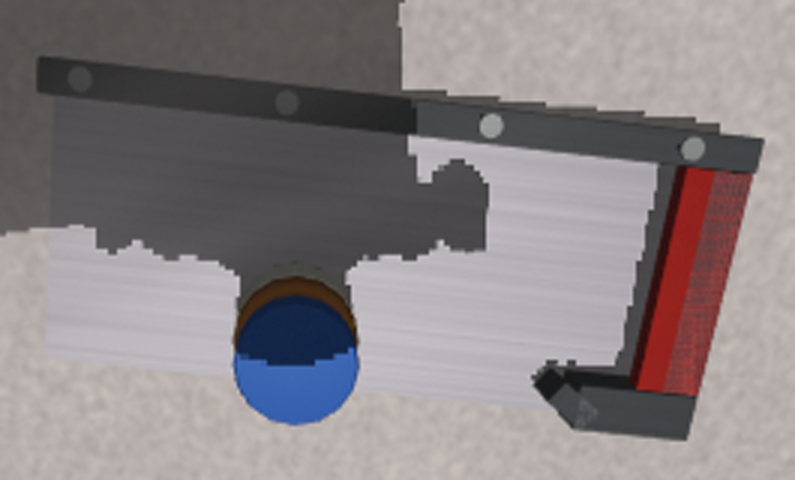

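```bash
python3 - <<'E'
from h import *
c=cam("wrist")
M=[((237.7,79),.035,(-135,60)),((479.7,106.3),.035,(115,60)),((454,206.5),.033,(115,-52)),((240.5,179.3),.01,(-135,-52)),((452.3,116.3),.033,(91,47)),((436.5,190),.033,(91,-33))]
W=np.array([onz(c,p,z)[:2] for p,z,_ in M]);D=np.array([d for *_,d in M])/1e3
wm,dm=W.mean(0),D.mean(0);A=(D-dm).T@(W-wm)
a=np.arctan2(A[0,1]-A[1,0],A[0,0]+A[1,1]);Rz=np.array([[np.cos(a),-np.sin(a)],[np.sin(a),np.cos(a)]])
t=wm-Rz@dm;print("dock",t,np.degrees(a));print(((W-(D@Rz.T+t))*1e3).round(1))
for n,p in [("edge",(-40,-52)),("seat",(38,9))]:print(n,Rz@np.array(p)/1e3+t)
E
```

```text
dock [0.56410451 0.05806504] -5.874116693524803
[[ 1.1 -0.4]
 [-0.4 -0.2]
 [-0.1  1. ]
 [ 1.1  0.4]
 [-1.3  0. ]
 [-0.4 -0.8]]
edge [0.5189927  0.01043181]
seat [0.60282607 0.06312874]
```

Request:
move_arm([
  [8.5,[0,0,-5],[0,0,0]],
  [8.5,[0,0,-10],[0,0,0]],
  [8.5,[0,0,-15],[0,0,0]],
  [8.5,[0,0.1,-19.6],[0,0,0]],
  [8.5,[0,0.1,-19.6],[0,0,0]],
])

```text
time: 2.5
position: [0.516, 0.041, 0.0377]
orientation: [-0.707, 0.707, -0.003, -0.007]
force: [-2.0, 0.0, -0.2]
width: 0.999
```

Request:
move_arm([
  [8.5,[0,0,0],[0,0,0]],
  [8.5,[0,0,0],[0,0,0]],
])

```text
time: 2.7
position: [0.5251, 0.0406, 0.0463]
orientation: [0.707, -0.707, -0.004, 0.0]
force: [0.7, 0.7, 0.4]
width: 0.994
```

```bash
python3 - <<'E'
from h import *
c=cam("wrist");save(c,"w3.png");save(cam("side"),"s3.png",(230,120,450,340),2.7)
E
```

```text
(no output)
```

View pics/w3.png

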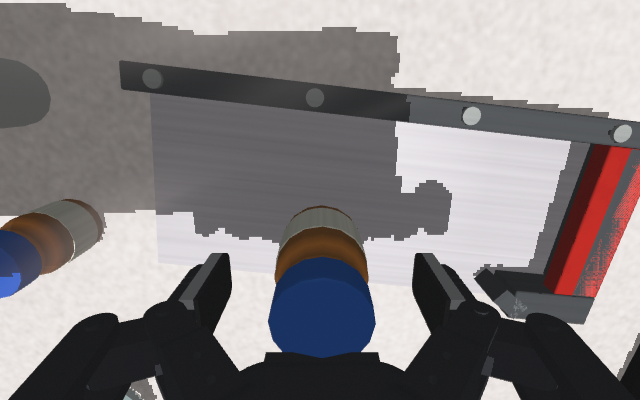

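View pics/s3.png

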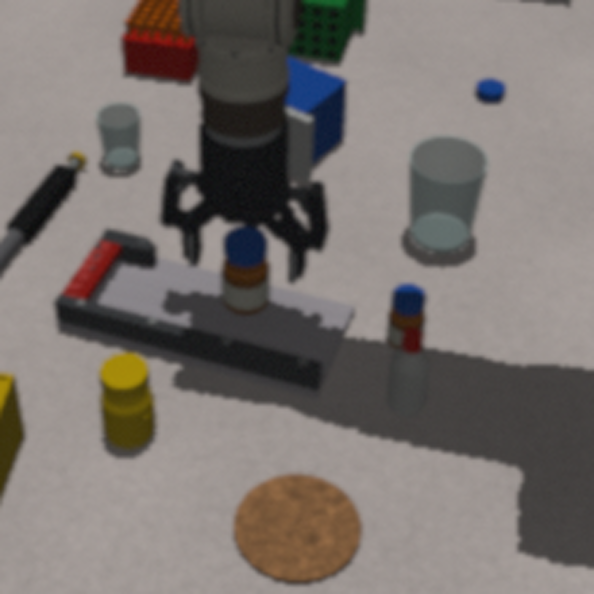

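Jar centred between the pads. Close.

Request:
move_arm([
  [8.5,[0,-0.2,0],[0,0,0]],
  [4.0,[0,-0.2,0],[0,0,0]],
  [4.0,[0,-0.2,0],[0,0,0]],
  [3.6,[0,-0.2,0],[0,0,0]],
  [3.6,[0,-0.2,0],[0,0,0]],
  [3.6,[0,-0.2,0],[0,0,0]],
  [3.6,[0,-0.2,0],[0,0,0]],
], newtons=30)

```text
time: 3.5
position: [0.5232, 0.0375, 0.0439]
orientation: [-0.707, 0.707, 0.002, -0.001]
force: [-0.9, -1.1, 5.9]
width: 0.498
```

Request:
move_arm([
  [3.6,[0,0,3],[0,0,0]],
  [3.6,[0,0,7],[0,0,0]],
  [3.6,[0,3,8.5],[0,0,0]],
  [3.6,[-3,7,9],[0,0,0]],
  [3.6,[-5,11,9],[0,0,0]],
  [3.6,[-7,15,9],[0,0,0]],
  [3.6,[-8.5,19,9],[0,0,0]],
  [3.6,[-9.9,22.9,9],[0,0,0]],
])

```text
time: 4.3
position: [0.4224, 0.2679, 0.1328]
orientation: [-0.707, 0.707, 0.001, -0.002]
force: [1.2, -0.2, -0.6]
width: 0.496
```

Request:
move_arm([
  [3.6,[0,0.2,0],[0,0,0]],
  [3.6,[0,0.2,-4],[0,0,0]],
  [3.6,[0,0.2,-7.5],[0,0,0]],
  [3.6,[0,0.2,-8.8],[0,0,0]],
  [3.6,[0,0.2,-8.8],[0,0,0]],
  [3.6,[0,0.2,-8.8],[0,0,0]],
])

```text
time: 4.9
position: [0.424, 0.2682, 0.0452]
orientation: [-0.707, 0.707, 0.001, -0.001]
force: [0.8, 0.6, -1.6]
width: 0.499
```

```bash
python3 - <<'E'
from h import *
s=sense();print(s["position"],s["force"])
save(cam("side"),"s4.png",(230,160,450,380),2.7)
E
```

```text
[0.42399799 0.26818461 0.04519094] [ 0.75131585  0.60757233 -1.63936667]
```

View pics/s4.png

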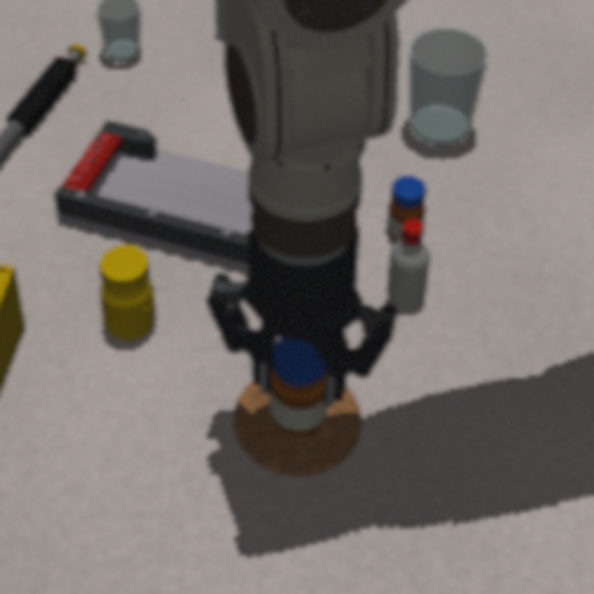

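The jar hangs over the mat's middle, about 5 mm up. Lower and release, then rise.

Request:
move_arm([
  [3.6,[0,0,-0.3],[0,0,0]],
  [3.6,[0,0,-0.5],[0,0,0]],
  [3.6,[0,0,-0.5],[0,0,0]],
  [3.6,[0,0,-0.5],[0,0,0]],
])

```text
time: 5.35
position: [0.424, 0.2687, 0.0406]
orientation: [0.707, -0.707, -0.001, 0.001]
force: [0.9, -0.4, -0.8]
width: 0.499
```

Request:
move_arm([
  [3.6,[0,0,-0.1],[0,0,0]],
  [4.8,[0,0,-0.1],[0,0,0]],
  [6.5,[0,0,-0.1],[0,0,0]],
  [8.5,[0,0,-0.1],[0,0,0]],
  [8.5,[0,0,-0.1],[0,0,0]],
  [8.5,[0,0,-0.1],[0,0,0]],
  [8.5,[0,0,1.5],[0,0,0]],
  [8.5,[0,0,5],[0,0,0]],
])

```text
time: 6.15
position: [0.4215, 0.2671, 0.0881]
orientation: [-0.706, 0.708, -0.001, -0.004]
force: [0.4, 0.9, 0.6]
width: 0.995
```

Request:
move_arm([
  [8.5,[0,0,5],[0,0,0]],
  [8.5,[0,0,10],[0,0,0]],
  [8.5,[1,-4,14],[0,0,0]],
  [8.5,[4,-9,15],[0,0,0]],
  [8.5,[7,-14,15],[0,0,0]],
  [8.5,[9,-18,16],[0,0,-3]],
])

```text
time: 6.75
position: [0.5058, 0.1036, 0.2477]
orientation: [0.707, -0.707, 0.017, -0.018]
force: [-0.5, 1.2, 0.8]
width: 0.992
```

```bash
python3 - <<'E'
from h import *
s=sense();print(s["position"],s["force"])
save(cam("side"),"s5.png",(230,120,450,340),2.7);save(cam("top"),"t5.png",(180,130,440,310),3)
E
```

```text
[0.50577182 0.10360307 0.24773017] [-0.53842603  1.23458257  0.81323704]
```

View pics/s5.png

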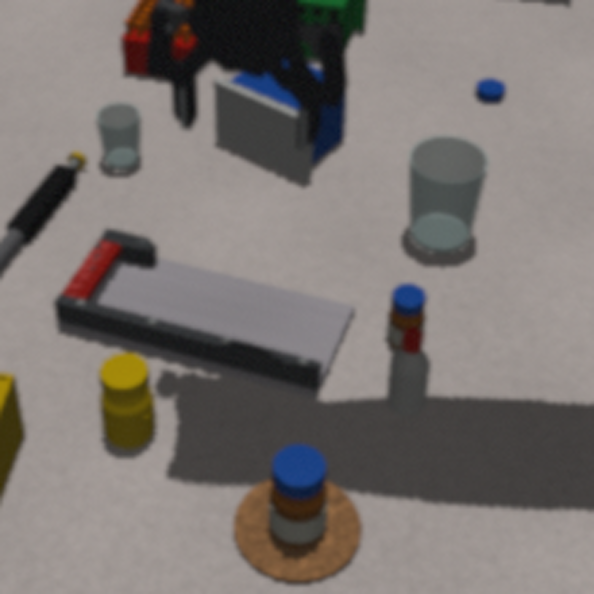

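View pics/t5.png

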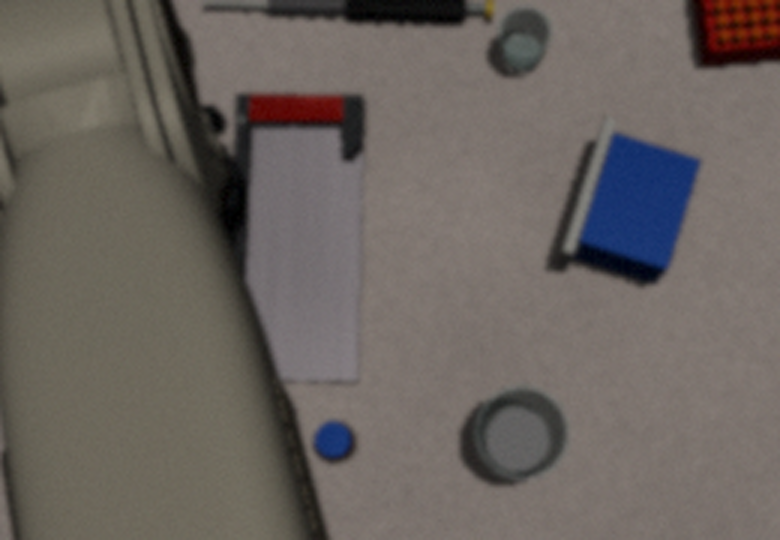

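The jar stands upright on the mat. Now look at the cooler from above.

Request:
move_arm([
  [8.5,[0.5,-5,3],[0,0,-3]],
  [8.5,[1,-10,5],[0,0,-3]],
  [8.5,[1.5,-15,6],[0,0,-3]],
  [8.5,[2,-20,6],[0,0,-3]],
  [8.5,[2.5,-25,6],[0,0,-3]],
  [8.5,[2.5,-28,6],[0,0,-3]],
  [8.5,[2.5,-28,6],[0,0,-3]],
])

```text
time: 7.55
position: [0.5298, -0.1796, 0.3063]
orientation: [-0.706, 0.707, -0.038, 0.038]
force: [0.6, 0.9, -0.1]
width: 0.993
```

```bash
python3 - <<'E'
from h import *
s=sense();print(s["position"],s["force"],rot(s["orientation"]).round(3))
save(cam("wrist"),"w6.png")
E
```

```text
[ 0.52980155 -0.17957788  0.30633969] [ 0.6183162   0.894222   -0.09005976] [[ 0.994 -0.001  0.107]
 [-0.107 -0.001  0.994]
 [-0.001 -1.    -0.001]]
```

View pics/w6.png

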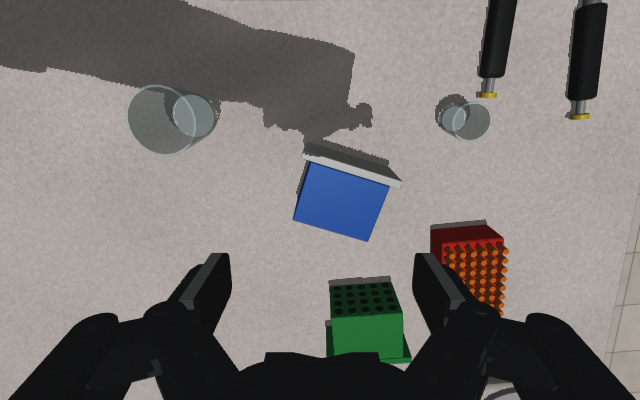

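```bash
python3 - <<'E'
from h import *
c=cam("wrist")
hsv=cv2.cvtColor(c["color"],cv2.COLOR_RGB2HSV);m=cv2.inRange(hsv,(105,120,60),(125,255,255))
n,l,st,ce=cv2.connectedComponentsWithStats(m);i=1+np.argmax(st[1:,4])
cn=cv2.findContours((l==i).astype('u1'),cv2.RETR_EXTERNAL,cv2.CHAIN_APPROX_NONE)[0][0]
bp=cv2.approxPolyDP(cn,5,True)[:,0];print(bp.tolist())
for p in bp: print(p,onz(c,p,.078).round(4))
for n,p,z in [("baseL",(304,154),.078),("baseR",(401,187),.078),("grnTL",(330,278),.078),("grnTR",(390,277),.078),("redTL",(431,228),.068),("bkL",(163,120),.095),("bkLb",(195,117),0),("bkS",(471,121),.06),("bkSb",(453,115),0)]: print(n,onz(c,p,z).round(4))
E
```

```text
[[311, 164], [293, 221], [367, 243], [389, 189]]
[311 164] [ 0.5168 -0.1756  0.078 ]
[293 221] [ 0.4865 -0.2444  0.078 ]
[367 243] [ 0.5756 -0.2839  0.078 ]
[389 189] [ 0.6061 -0.2156  0.078 ]
baseL [ 0.5101 -0.163   0.078 ]
baseR [ 0.6205 -0.2146  0.078 ]
grnTL [ 0.5242 -0.3295  0.078 ]
grnTR [ 0.6026 -0.3362  0.078 ]
redTL [ 0.6594 -0.2764  0.068 ]
bkL [ 0.3662 -0.1081  0.095 ]
bkLb [ 0.3634 -0.1108  0.    ]
bkS [ 0.7088 -0.1479  0.06  ]
bkSb [ 0.7114 -0.1448  0.    ]
```

Wrist view: block top corners (311,164),(293,221),(367,243),(389,189) → centre ≈ (0.548,−0.225), yaw −24° (100×75 measured for 100×78). It must move about −5 cm in x. I'll push its +x ear in −x (which also turns it CCW).

Request:
move_arm([
  [0,[5,-1,-4],[0,0,0]],
  [0,[9,-2,-8],[0,0,0]],
  [0,[12.8,-2.8,-12],[0,0,0]],
  [0,[12.8,-2.8,-17],[0,0,0]],
  [0,[12.8,-2.8,-22],[0,0,0]],
  [0,[12.8,-2.8,-26.5],[0,0,0]],
  [0,[12.8,-2.8,-26.5],[0,0,0]],
  [0,[12.8,-2.8,-26.5],[0,0,0]],
])

```text
time: 8.45
position: [0.6551, -0.1993, 0.0373]
orientation: [0.707, -0.705, 0.038, -0.031]
force: [-0.3, 0.6, 0.0]
width: -0.003
```

```bash
python3 - <<'E'
from h import *
s=sense();print(s["position"],s["force"],s["width"])
save(cam("top"),"t7.png",(360,90,520,230),4);save(cam("wrist"),"w7.png")
E
```

```text
[ 0.65512536 -0.1993148   0.03725834] [-0.29933859  0.64461826  0.04480418] -0.003244374075941557
```

View pics/w7.png

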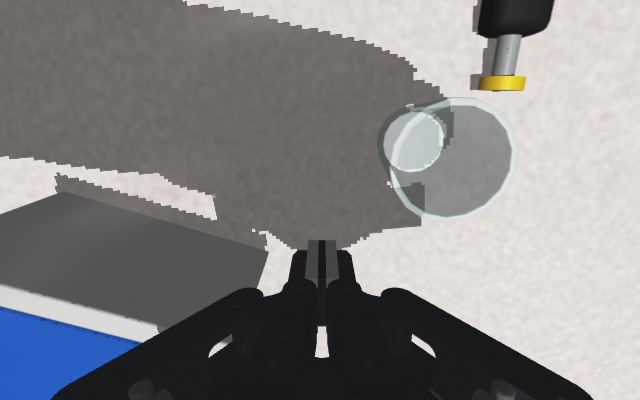

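View pics/t7.png

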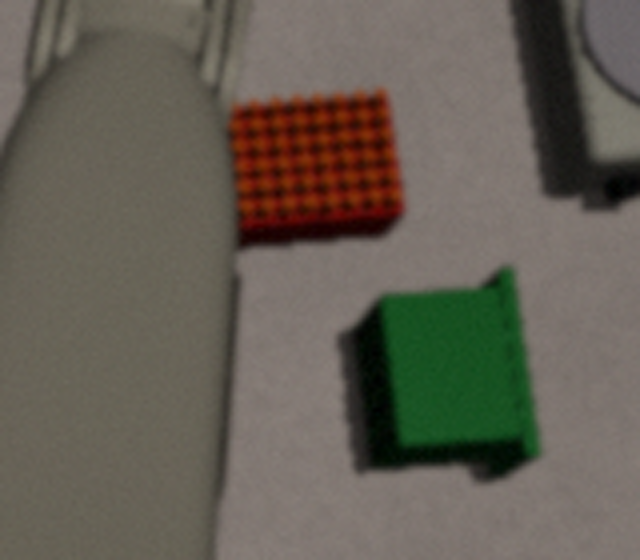

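Request:
move_arm([
  [0,[-1.0,-0.3,0],[0,0,0]],
  [0,[-2.0,-0.3,0],[0,0,0]],
  [0,[-2.8,-0.1,0],[0,0,0]],
  [0,[-3.6,0.1,0],[0,0,0]],
  [0,[-4.4,0.4,0],[0,0,0]],
  [0,[-5.2,0.7,0],[0,0,0]],
  [0,[-5.2,0.7,0],[0,0,0]],
])

```text
time: 9.25
position: [0.609, -0.1957, 0.0464]
orientation: [-0.706, 0.707, -0.032, 0.038]
force: [3.9, 1.9, 6.5]
width: 0.0
```

```bash
python3 - <<'E'
from h import *
s=sense();print(s["position"],s["force"],s["width"])
save(cam("wrist"),"w8.png")
save(cam("side"),"s8.png",(230,80,450,260),2.7)
E
```

```text
[ 0.60897661 -0.19566795  0.04636259] [3.93129025 1.91930441 6.4971656 ] 0.00021318016885765858
```

View pics/w8.png

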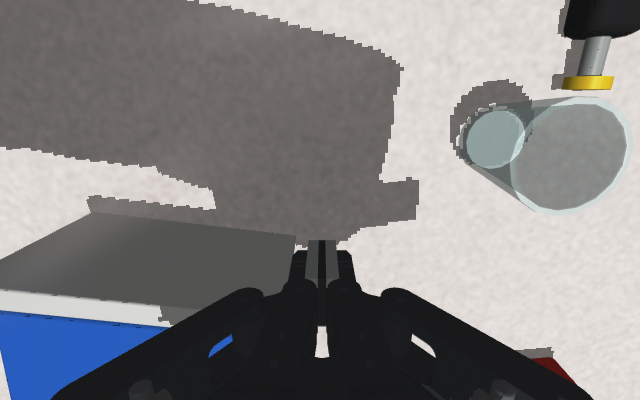

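View pics/s8.png

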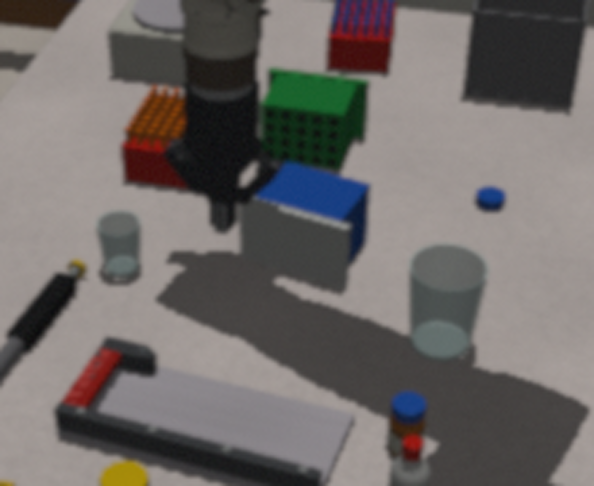

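Request:
move_arm([
  [0,[0.3,0,1.0],[0,0,0]],
  [0,[0.3,0,2.0],[0,0,0]],
  [0,[-0.6,0.2,2.0],[0,0,0]],
  [0,[-1.4,0.4,2.0],[0,0,0]],
  [0,[-2.2,0.6,2.0],[0,0,0]],
  [0,[-2.9,0.8,2.0],[0,0,0]],
  [0,[-2.9,0.8,2.0],[0,0,0]],
])

```text
time: 10.05
position: [0.5772, -0.1878, 0.0634]
orientation: [-0.706, 0.706, -0.035, 0.036]
force: [3.2, 0.0, 2.0]
width: -0.002
```

```bash
python3 - <<'E'
from h import *
s=sense();print(s["position"],s["force"],s["width"])
save(cam("side"),"s9.png",(230,80,450,260),2.7)
E
```

```text
[ 0.57715863 -0.18778619  0.06341425] [3.23860771 0.0092375  1.95402109] -0.001695449140572913
```

View pics/s9.png

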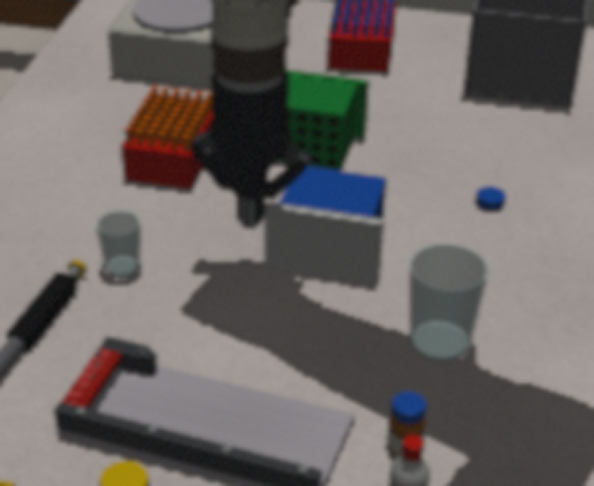

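Request:
move_arm([
  [0,[2,0,0],[0,0,0]],
  [0,[2,0,5],[0,0,0]],
  [0,[2,0,10],[0,0,0]],
  [3,[-2,0,15],[0,0,0]],
  [6,[-5,0,20],[0,0,0]],
  [6,[-6,0,23],[0,0,0]],
  [6,[-6,0,23],[0,0,0]],
])

```text
time: 10.8
position: [0.5162, -0.1892, 0.2986]
orientation: [-0.705, 0.707, -0.034, 0.039]
force: [0.1, 0.2, -0.2]
width: 0.677
```

```bash
cat > cool.py <<'E'
from h import *
def run(name,z=.078):
    c=cam("wrist");save(c,name);s=sense();print(s["position"],s["width"])
    hsv=cv2.cvtColor(c["color"],cv2.COLOR_RGB2HSV);m=cv2.inRange(hsv,(105,120,60),(125,255,255))
    n,l,st,ce=cv2.connectedComponentsWithStats(m);i=1+np.argmax(st[1:,4])
    cn=cv2.findContours((l==i).astype('u1'),cv2.RETR_EXTERNAL,cv2.CHAIN_APPROX_NONE)[0][0]
    bp=cv2.approxPolyDP(cn,5,True)[:,0]
    W=[onz(c,p,z) for p in bp]
    for p,w in zip(bp,W): print(p,w.round(4))
    return c,np.array(W)
E
python3 -c "
from cool import *
run('w10.png')"
```

```text
[ 0.51653649 -0.18894503  0.2961488 ] 0.7075153679370201
[350 173] [ 0.5488 -0.2022  0.078 ]
[267 179] [ 0.4527 -0.1993  0.078 ]
[274 238] [ 0.4496 -0.2744  0.078 ]
[353 232] [ 0.547  -0.2766  0.078 ]
```

View pics/w10.png

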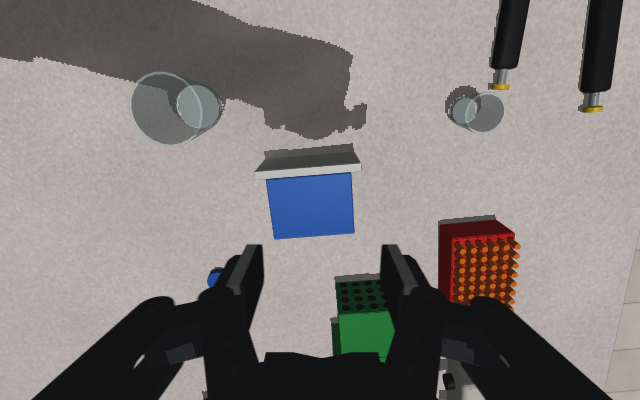

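The block is now at x≈0.4995, y≈−0.233, yaw ≈−1.5° (corners (267,179),(350,173),(353,232),(274,238)). Descend behind the wells face, between it and the green block (53 mm gap).

Request:
move_arm([
  [6,[-1,-5,-3],[0,0,0]],
  [6,[-1.8,-9.5,-6],[0,0,0]],
  [6,[-1.8,-11.4,-10],[0,0,0]],
  [6,[-1.8,-11.4,-13],[0,0,0]],
  [6,[-1.8,-11.4,-17],[0,0,0]],
  [6,[-1.8,-11.4,-17],[0,0,0]],
])

```text
time: 11.45
position: [0.493, -0.2992, 0.1135]
orientation: [0.709, -0.703, 0.042, -0.03]
force: [-0.8, 0.5, 0.8]
width: 0.699
```

```bash
python3 - <<'E'
from h import *
s=sense();print(s["position"],s["force"],s["width"])
save(cam("side"),"s11.png",(260,80,480,260),2.7);save(cam("wrist"),"w11.png")
E
```

```text
[ 0.49303475 -0.2991935   0.11353727] [-0.84327478  0.54869798  0.79087489] 0.699076895902363
```

View pics/w11.png

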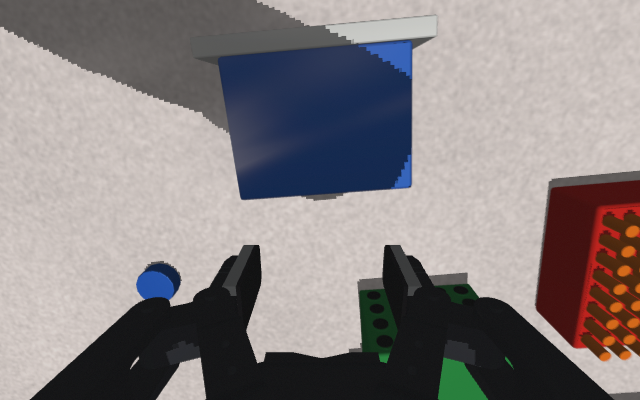

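Request:
move_arm([
  [6,[0,0.2,-1],[0,0,0]],
  [6,[0,0.2,-4],[0,0,0]],
  [6,[0,0.2,-7],[0,0,0]],
  [6,[0,0.2,-8],[0,0,0]],
  [6,[0,0.2,-8],[0,0,0]],
])

```text
time: 12.05
position: [0.4989, -0.2995, 0.0419]
orientation: [0.706, -0.706, 0.036, -0.035]
force: [-1.3, -0.6, 0.9]
width: 0.705
```

```bash
python3 - <<'E'
from h import *
s=sense();print(s["position"],s["force"],s["width"])
save(cam("side"),"s12.png",(260,80,480,260),2.7);save(cam("wrist"),"w12.png")
E
```

```text
[ 0.4989311  -0.29947381  0.04194973] [-1.34569023 -0.64827202  0.94193526] 0.7045808468688145
```

View pics/w12.png

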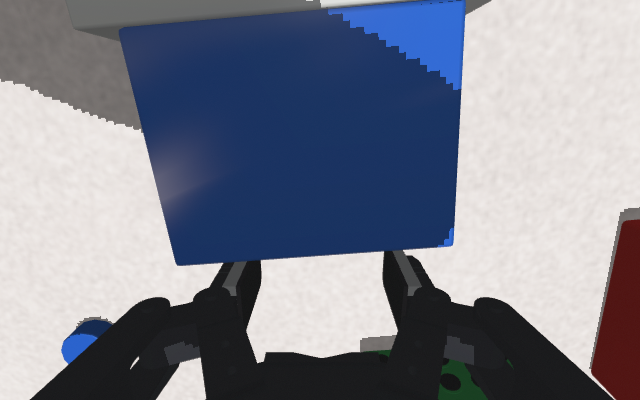

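View pics/s12.png

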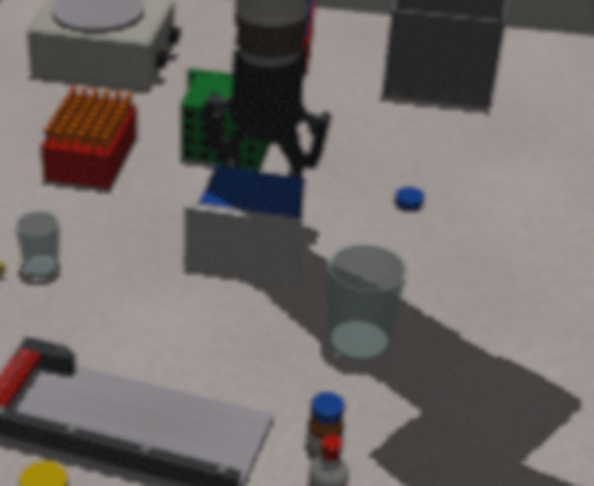

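Fingers sit cleanly behind the wells face. Push along dock +y.

Request:
move_arm([
  [6,[0.1,1,0],[0,0,0]],
  [6,[0.3,2.5,0],[0,0,0]],
  [6,[0.5,4.5,0],[0,0,0]],
  [6,[0.7,6.5,0],[0,0,0]],
  [6,[0.9,8.5,0],[0,0,0]],
  [6,[1.1,10.5,0],[0,0,0]],
  [6,[1.3,12.5,0],[0,0,0]],
  [6,[1.5,14,0],[0,0,0]],
])

```text
time: 12.95
position: [0.5154, -0.1597, 0.0442]
orientation: [-0.705, 0.707, -0.034, 0.037]
force: [0.3, -6.3, 4.5]
width: 0.698
```

Request:
move_arm([
  [6,[0.1,1,0],[0,0,0]],
  [6,[0.2,2.0,0],[0,0,0]],
  [6,[0.3,3,0],[0,0,0]],
  [6,[0.4,4,0],[0,0,0]],
  [6,[0.4,4.2,0],[0,0,0]],
  [6,[0.4,4.2,0],[0,0,0]],
])

```text
time: 13.55
position: [0.5187, -0.1177, 0.0427]
orientation: [0.706, -0.706, 0.035, -0.036]
force: [1.3, -1.8, 1.5]
width: 0.704
```

```bash
python3 - <<'E'
from h import *
s=sense();print(s["position"],s["force"],s["width"])
save(cam("side"),"s13.png",(230,100,450,280),2.7);save(cam("wrist"),"w13.png")
E
```

```text
[ 0.5187156  -0.11765331  0.04270543] [ 1.28777813 -1.80661944  1.46436641] 0.7043103099090233
```

View pics/w13.png

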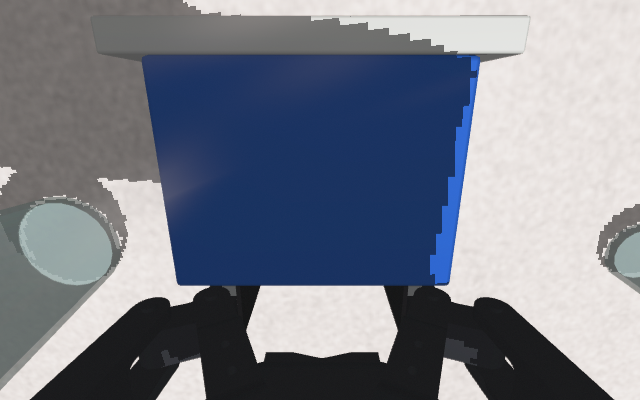

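View pics/s13.png

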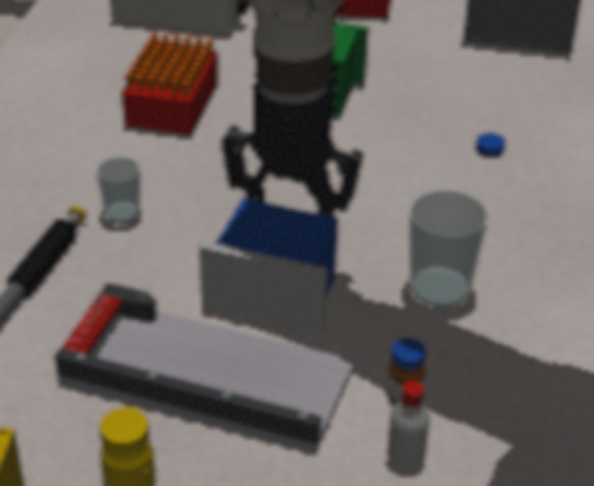

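```bash
cat >> h.py <<'E'
A=np.radians(-5.87);RD=np.array([[np.cos(A),-np.sin(A)],[np.sin(A),np.cos(A)]]);TD=np.array([.5641,.0581])
def dock(w): return RD.T@(np.array(w)[:2]-TD)
E
python3 - <<'E'
from h import *
c=cam("wrist")
for p in [(530,16),(93,16),(178,285),(449,285)]: w=onz(c,p,.078);print(w.round(4),dock(w).round(4))
E
```

```text
[ 0.5845 -0.0261  0.078 ] [ 0.0289 -0.0817]
[ 0.4644 -0.0141  0.078 ] [-0.0918 -0.082 ]
[ 0.4675 -0.1004  0.078 ] [-0.0799 -0.1676]
[ 0.5641 -0.1102  0.078 ] [ 0.0172 -0.1674]
```

Block flush and square to the dock; base spans dock x −92…+29, 30 mm before the edge. Push up to it.

Request:
move_arm([
  [6,[0.1,1,0],[0,0,0]],
  [6,[0.2,2.0,0],[0,0,0]],
  [6,[0.2,2.6,0],[0,0,0]],
  [6,[0.3,3.0,0],[0,0,0]],
  [6,[0.3,3.2,0],[0,0,0]],
  [6,[0.3,3.2,0],[0,0,0]],
])

```text
time: 14.3
position: [0.5201, -0.0886, 0.0426]
orientation: [-0.704, 0.708, -0.037, 0.036]
force: [-3.4, -11.3, 5.6]
width: 0.703
```

```bash
python3 - <<'E'
from h import *
s=sense();print(s["position"],s["force"],s["width"])
save(cam("side"),"s14.png",(230,100,450,280),2.7)
E
```

```text
[ 0.52012847 -0.08860438  0.04264246] [ -3.41952646 -11.28192754   5.58035459] 0.702649876952246
```

View pics/s14.png

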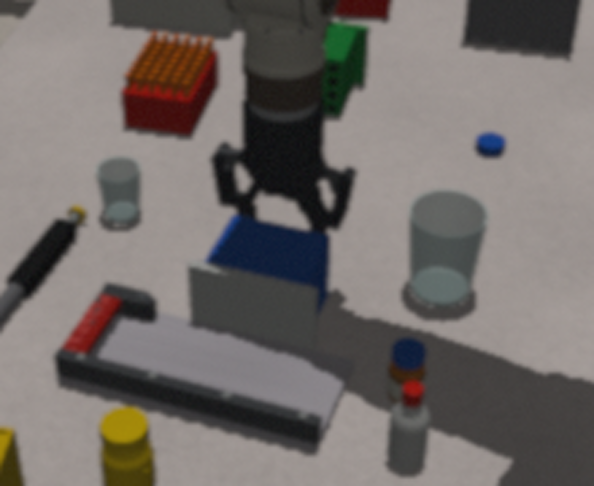

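Contact with the edge (Fy ≈ −11 N at the predicted place). Now tip along an arc about the edge, first to ~20°.

Request:
move_arm([
  [6,[0,0.3,0.1],[0,0,0]],
  [6,[0.1,0.6,0.8],[0,0,0]],
  [6,[0.1,0.9,1.5],[0,0,0]],
  [6,[0.1,1.3,2.2],[0,0,0]],
  [6,[0.2,1.8,2.8],[0,0,0]],
  [6,[0.2,1.8,2.8],[0,0,0]],
])

```text
time: 14.95
position: [0.5227, -0.0702, 0.0716]
orientation: [-0.704, 0.708, -0.036, 0.036]
force: [-3.3, -10.7, 8.4]
width: 0.707
```

```bash
python3 - <<'E'
from h import *
s=sense();print(s["position"],s["force"],s["width"])
save(cam("side"),"s15.png",(230,100,450,280),2.7);save(cam("wrist"),"w15.png")
E
```

```text
[ 0.52268576 -0.07019224  0.0716473 ] [ -3.34378347 -10.66513425   8.4252398 ] 0.7066300087797673
```

View pics/s15.png

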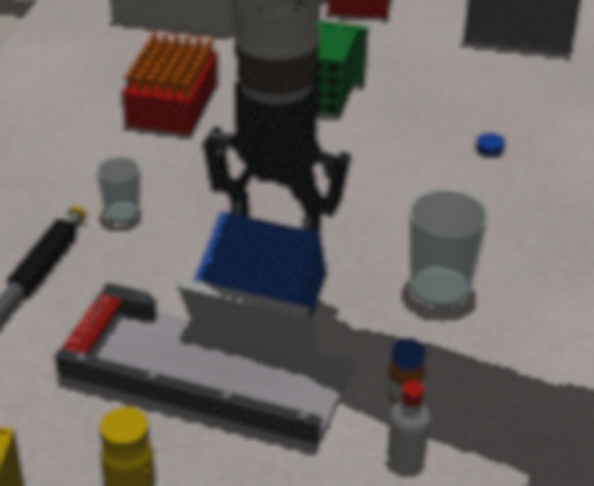

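View pics/w15.png

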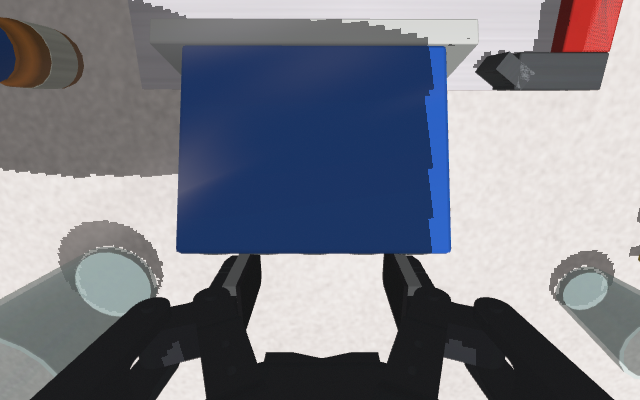

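Tipping works (≈20°). Continue to ~45°.

Request:
move_arm([
  [6,[0.1,0.6,0.6],[0,0,0]],
  [6,[0.1,1.2,1.2],[0,0,0]],
  [6,[0.2,1.8,1.7],[0,0,0]],
  [6,[0.2,2.4,2.1],[0,0,0]],
  [6,[0.3,3.2,2.5],[0,0,0]],
  [6,[0.3,3.2,2.5],[0,0,0]],
])

```text
time: 15.65
position: [0.5266, -0.0348, 0.0964]
orientation: [0.706, -0.706, 0.035, -0.036]
force: [-1.8, -3.7, 7.2]
width: 0.704
```

```bash
python3 - <<'E'
from h import *
s=sense();print(s["position"],s["force"],s["width"])
save(cam("side"),"s16.png",(230,100,450,280),2.7);save(cam("wrist"),"w16.png")
E
```

```text
[ 0.52660258 -0.03480808  0.09641965] [-1.78380384 -3.66294971  7.20832969] 0.7043842567489447
```

View pics/s16.png

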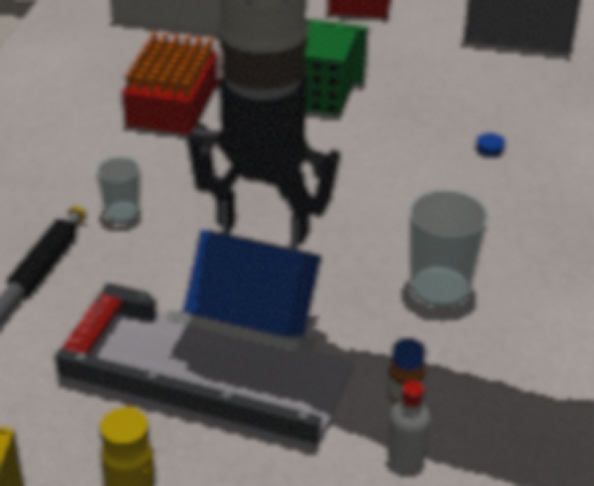

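View pics/w16.png

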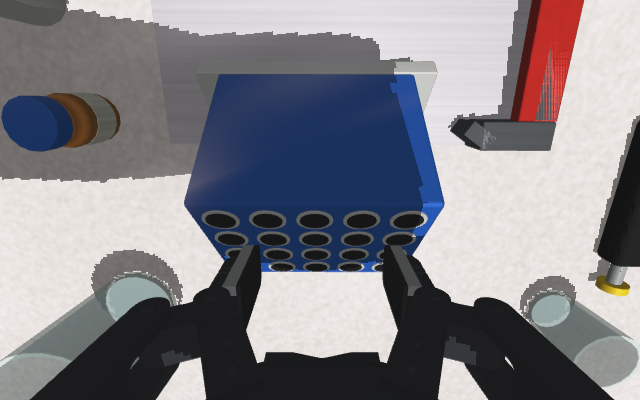

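Request:
move_arm([
  [6,[0.1,0.7,0.3],[0,0,0]],
  [6,[0.1,1.4,0.6],[0,0,0]],
  [6,[0.2,2.1,0.7],[0,0,0]],
  [6,[0.3,2.8,0.8],[0,0,0]],
  [6,[0.3,3.4,0.9],[0,0,0]],
  [6,[0.3,3.4,0.9],[0,0,0]],
])

```text
time: 16.35
position: [0.5286, -0.0005, 0.1037]
orientation: [0.707, -0.706, 0.035, -0.034]
force: [-0.2, -1.1, 2.7]
width: 0.705
```

```bash
python3 - <<'E'
from h import *
s=sense();print(s["position"],s["force"],s["width"])
save(cam("side"),"s17.png",(230,100,450,280),2.7);save(cam("wrist"),"w17.png")
E
```

```text
[ 5.28617709e-01 -4.97911182e-04  1.03700366e-01] [-0.2455798  -1.1414596   2.72872686] 0.705353350860329
```

View pics/s17.png

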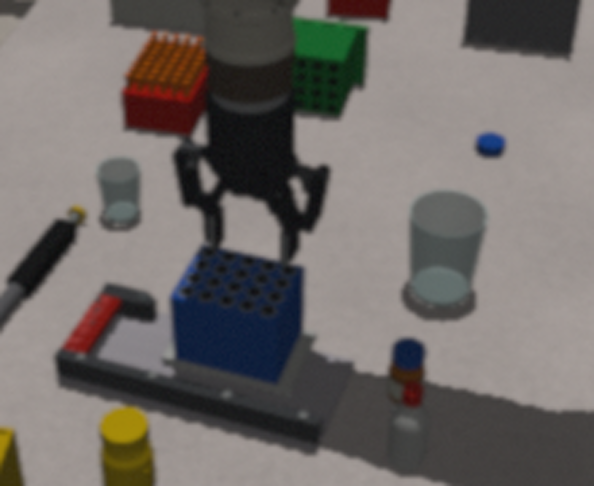

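View pics/w17.png

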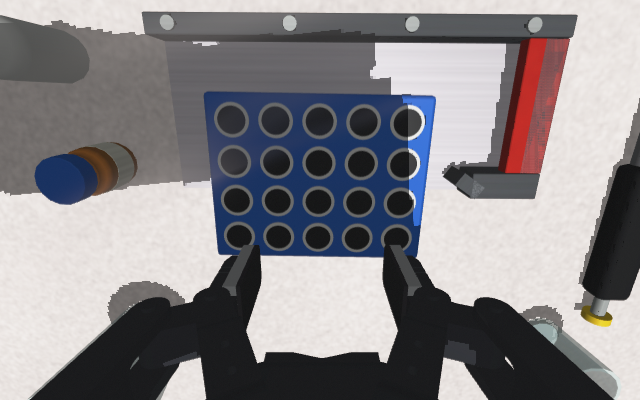

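It sits wells up. Check that it's flat by the size of the top at z=0.098 and locate it.

```bash
python3 - <<'E'
from h import *
c=cam("wrist")
W=[onz(c,p,.098) for p in [(205,92),(436,96),(421,257),(218,255)]]
for w in W: print(w.round(4),dock(w).round(4))
print([round(np.linalg.norm(W[i]-W[i-1]),4) for i in range(4)],dock(np.mean(W,0)))
E
```

```text
[0.4869 0.0812 0.098 ] [-0.0792  0.015 ]
[0.5833 0.0699 0.098 ] [0.0179 0.0137]
[ 0.5767 -0.0056  0.098 ] [ 0.019  -0.0621]
[0.4771 0.0054 0.098 ] [-0.0811 -0.0613]
[np.float64(0.0764), np.float64(0.0971), np.float64(0.0758), np.float64(0.1001)] [-0.03083822 -0.02367479]
```

Request:
move_arm([
  [6,[0,0,1.5],[0,0,0]],
  [6,[-0.1,-1.5,3],[0,0,0]],
  [6,[-0.3,-4,3],[0,0,0]],
  [6,[-0.4,-4,0],[0,0,0]],
  [6,[-0.4,-4,-4],[0,0,0]],
  [6,[-0.4,-4,-5],[0,0,0]],
  [6,[-0.4,-4,-5],[0,0,0]],
])

```text
time: 17.2
position: [0.5229, -0.042, 0.0523]
orientation: [0.706, -0.706, 0.038, -0.034]
force: [-1.1, 0.4, 0.8]
width: 0.703
```

Request:
move_arm([
  [6,[0.1,1,0],[0,0,0]],
  [6,[0.2,2,0],[0,0,0]],
  [6,[0.3,3,0],[0,0,0]],
  [6,[0.4,4,0],[0,0,0]],
  [6,[0.5,5,0],[0,0,0]],
  [6,[0.5,5.5,0],[0,0,0]],
  [6,[0.5,5.5,0],[0,0,0]],
])

```text
time: 17.9
position: [0.5304, 0.014, 0.0544]
orientation: [0.706, -0.706, 0.035, -0.035]
force: [0.8, -2.2, -0.0]
width: 0.7
```

```bash
python3 - <<'E'
from h import *
s=sense();print(s["position"],s["force"],s["width"])
save(cam("side"),"s18.png",(230,100,450,280),2.7);save(cam("wrist"),"w18.png")
E
```

```text
[0.53042042 0.01402618 0.05442263] [ 0.77730594 -2.1954239  -0.01684156] 0.6999482067148403
```

View pics/s18.png

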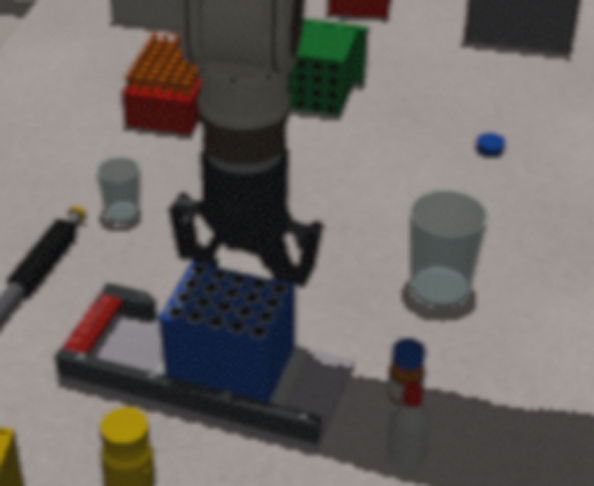

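View pics/w18.png

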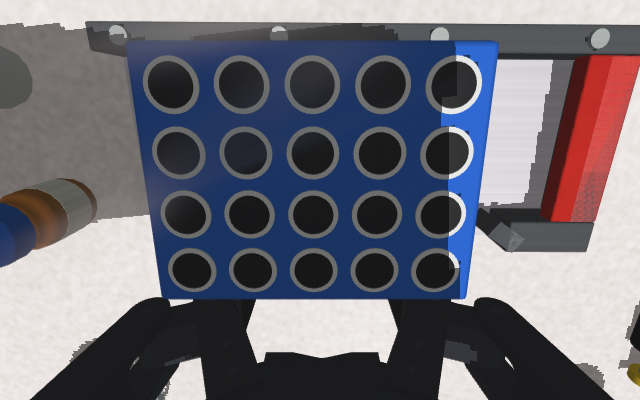

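Request:
move_arm([
  [6,[0,0.4,0],[0,0,0]],
  [6,[0.1,0.8,0],[0,0,0]],
  [6,[0.1,1.0,0],[0,0,0]],
  [6,[0.1,1.0,0],[0,0,0]],
])

```text
time: 18.4
position: [0.5308, 0.022, 0.0542]
orientation: [-0.705, 0.707, -0.036, 0.036]
force: [-0.5, -6.6, 2.0]
width: 0.702
```

Block against the fence (Fy −6.6 N). Back off, rise, turn the jaws 90°, and go to the block's −x end.

Request:
move_arm([
  [6,[-0.2,-2,0],[0,0,0]],
  [6,[-0.3,-3,3],[0,0,0]],
  [5,[-0.3,-3,8],[0,0,0]],
  [4,[-1.5,-3,13],[0,0,8]],
  [3,[-3,-1.5,14],[0,0,16]],
  [3,[-5,1,14],[0,0,24]],
  [3,[-7,3,14],[0,0,32]],
  [3,[-8,5.5,14],[0,0,40]],
])

```text
time: 19.2
position: [0.4494, 0.0794, 0.1944]
orientation: [0.676, -0.674, -0.21, 0.21]
force: [0.0, 0.1, 0.4]
width: 0.349
```

Request:
move_arm([
  [3,[0,0,0],[0,0,8]],
  [3,[0,0,0],[0,0,16]],
  [3,[0,0,0],[0,0,24]],
  [3,[0,0,0],[0,0,32]],
  [3,[0,0,0],[0,0,40]],
  [3,[0,0,0],[0,0,50]],
  [3,[0,0,0],[0,0,50]],
  [3,[0,0,0],[0,0,50]],
])

```text
time: 20.0
position: [0.451, 0.0786, 0.1942]
orientation: [0.525, -0.525, -0.474, 0.474]
force: [0.2, -0.3, -0.5]
width: 0.349
```

```bash
python3 - <<'E'
from h import *
s=sense();print(s["position"],s["force"],s["width"],rot(s["orientation"]).round(3),dock(s["position"]))
save(cam("side"),"s19.png",(230,140,450,320),2.7);save(cam("wrist"),"w19.png")
E
```

```text
[0.45102682 0.07858461 0.19418142] [ 0.24539361 -0.31555153 -0.48089548] 0.34930799661144707 [[ 0.102 -0.    -0.995]
 [ 0.995  0.001  0.102]
 [ 0.001 -1.     0.   ]] [-0.11457528  0.00881301]
```

View pics/s19.png

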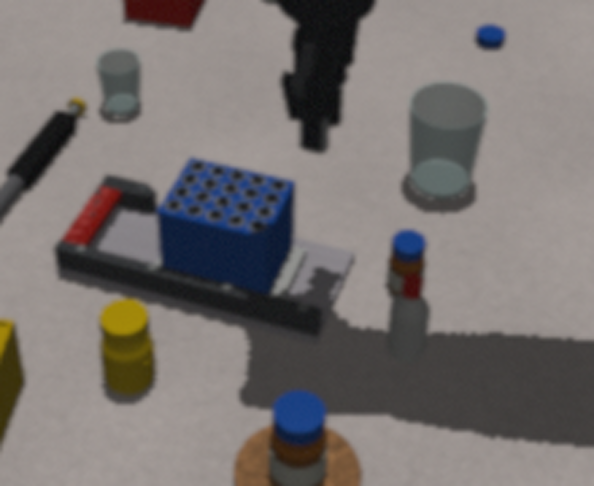

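View pics/w19.png

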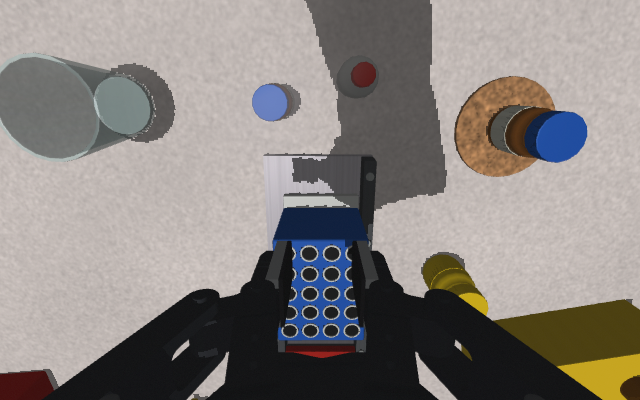

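```bash
python3 - <<'E'
from h import *
c=cam("wrist")
for n,p,z in [("topL",(273,240),.098),("topR",(368,240),.098),("earL",(285,195),.02),("earR",(359,195),.02),("yellow",(455,280),.03)]:
    w=onz(c,p,z);print(n,w.round(4),dock(w).round(4))
E
```

```text
topL [0.4793 0.0357 0.098 ] [-0.0821 -0.031 ]
topR [0.4871 0.1114 0.098 ] [-0.0821  0.0451]
earL [0.4664 0.0385 0.02  ] [-0.0952 -0.0295]
earR [0.4742 0.1139 0.02  ] [-0.0951  0.0463]
yellow [0.578 0.21  0.03 ] [-0.0017  0.1525]
```

Request:
move_arm([
  [3,[-0.2,0,-4],[0,0,0]],
  [3,[-0.2,0,-8],[0,0,0]],
  [3,[-0.2,0,-12],[0,0,0]],
  [3,[-0.2,0,-14.8],[0,0,0]],
  [3,[-0.2,0,-14.8],[0,0,0]],
  [3,[-0.2,0,-14.8],[0,0,0]],
])

```text
time: 20.75
position: [0.4492, 0.078, 0.0465]
orientation: [0.525, -0.525, -0.474, 0.474]
force: [0.1, 0.2, 1.0]
width: 0.348
```

Request:
move_arm([
  [3,[1,-0.1,0],[0,0,0]],
  [3,[2,-0.2,0],[0,0,0]],
  [3,[3,-0.3,0],[0,0,0]],
  [3,[4,-0.4,0],[0,0,0]],
  [3,[4.7,-0.5,0],[0,0,0]],
  [3,[5.4,-0.5,0],[0,0,0]],
  [3,[5.4,-0.5,0],[0,0,0]],
])

```text
time: 21.45
position: [0.505, 0.0729, 0.0463]
orientation: [-0.524, 0.525, 0.475, -0.473]
force: [0.6, -0.4, 0.1]
width: 0.357
```

```bash
python3 - <<'E'
from h import *
s=sense();print(s["position"],s["force"],dock(s["position"]))
save(cam("side"),"s20.png",(230,140,450,320),2.7);save(cam("wrist"),"w20.png")
E
```

```text
[0.50496774 0.07285861 0.04628259] [ 0.55626715 -0.35202225  0.06762887] [-0.06033159  0.00863367]
```

View pics/s20.png

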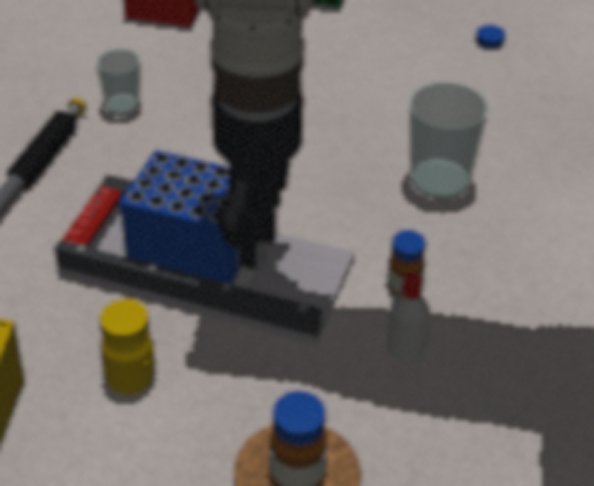

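View pics/w20.png

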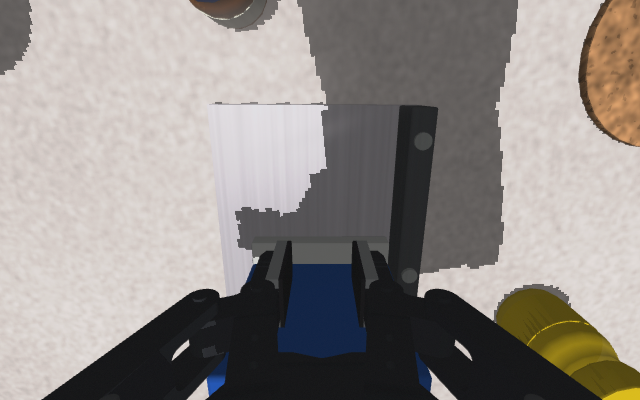

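Sliding well, square and along the fence. Continue to the stop slowly.

Request:
move_arm([
  [3,[0.8,-0.1,0],[0,0,0]],
  [3,[1.6,-0.1,0],[0,0,0]],
  [3,[2.4,-0.2,0],[0,0,0]],
  [3,[3.0,-0.2,0],[0,0,0]],
  [3,[3.4,-0.3,0],[0,0,0]],
  [3,[3.8,-0.3,0],[0,0,0]],
  [3,[4.0,-0.3,0],[0,0,0]],
  [3,[4.0,-0.3,0],[0,0,0]],
])

```text
time: 22.35
position: [0.5411, 0.07, 0.0457]
orientation: [0.526, -0.524, -0.473, 0.475]
force: [-7.7, 0.2, 2.3]
width: 0.35
```

```bash
python3 - <<'E'
from h import *
s=sense();print(s["position"],s["force"],dock(s["position"]))
E
```

```text
[0.54114376 0.06996781 0.04574958] [-7.66834155  0.20861211  2.30964556] [-0.02404961  0.00945781]
```

Request:
move_arm([
  [3,[0.3,0,0],[0,0,0]],
  [3,[0.5,0,0],[0,0,0]],
  [3,[0.5,0,0],[0,0,0]],
])

```text
time: 22.65
position: [0.5411, 0.0701, 0.0451]
orientation: [0.528, -0.521, -0.47, 0.478]
force: [-16.8, 1.7, 8.6]
width: 0.35
```

```bash
python3 - <<'E'
from h import *
s=sense();print(s["position"],s["force"],dock(s["position"]))
save(cam("side"),"s21.png",(230,140,450,320),2.7);save(cam("wrist"),"w21.png")
E
```

```text
[0.54107695 0.07009874 0.04506779] [-16.79657853   1.65801613   8.62283331] [-0.02412946  0.00958121]
```

View pics/s21.png

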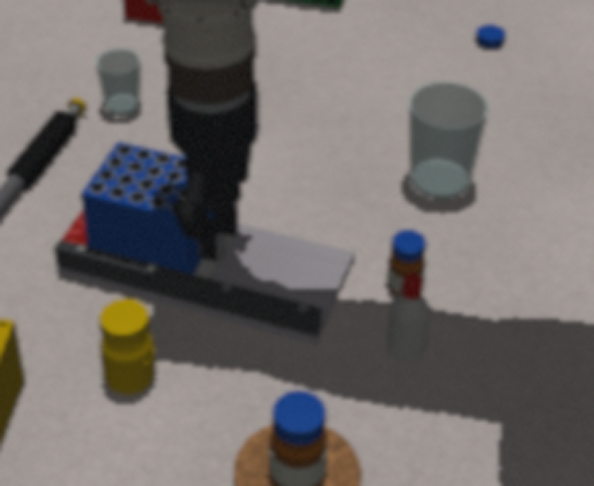

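View pics/w21.png

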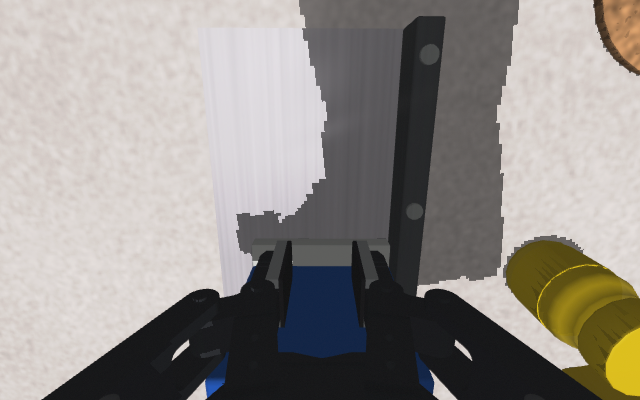

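The block doesn't advance as force rises to 17 N: it's at the stop. Back off and measure.

Request:
move_arm([
  [3,[-0.8,0,0],[0,0,0]],
  [3,[-2,0.1,0],[0,0,0]],
  [3,[-4,0.3,0],[0,0,0]],
  [3,[-5,0.4,3],[0,0,0]],
  [3,[-5,0.4,8],[0,0,0]],
  [3,[-5,0.4,13],[0,0,0]],
  [3,[-5,0.4,18],[0,0,0]],
  [3,[-2,0.4,21],[0,0,0]],
])

```text
time: 23.55
position: [0.5288, 0.0741, 0.2625]
orientation: [-0.523, 0.526, 0.477, -0.472]
force: [1.2, 0.4, 0.2]
width: 0.355
```

```bash
python3 - <<'E'
from h import *
s=sense();print(s["position"],s["force"],dock(s["position"]))
save(cam("side"),"s22.png",(230,140,450,380),2.4);save(cam("wrist"),"w22.png");save(cam("top"),"t22.png")
E
```

```text
[0.52876356 0.07414845 0.26254466] [1.21271069 0.36574004 0.24761358] [-0.03679245  0.01235039]
```

View pics/s22.png

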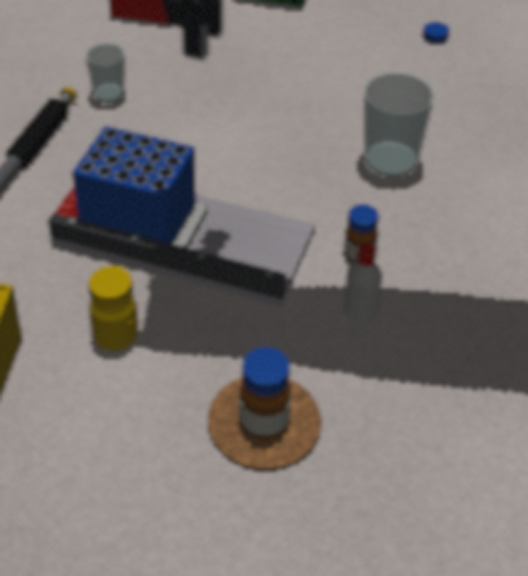

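View pics/w22.png

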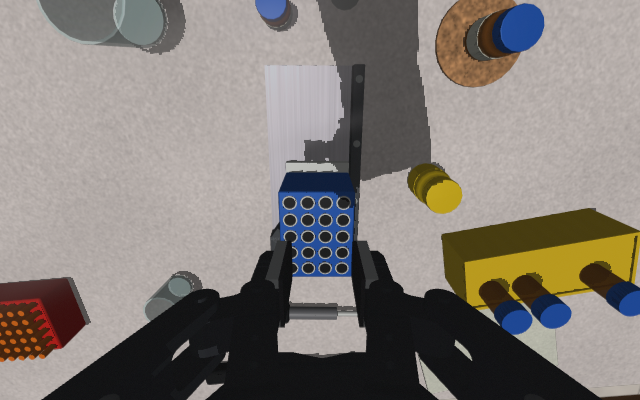

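View pics/t22.png

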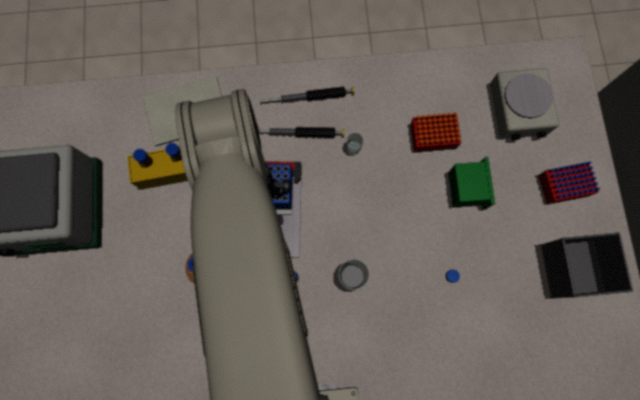

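```bash
python3 - <<'E'
from h import *
c=cam("wrist");save(c,"w23.png",(250,50,390,300),2.3)
for n,p,z in [("topL -12,-30",(279.5,191),.098),("topR -12,48",(355,192),.098),("farL 88",(281,277),.098),("farR",(354.5,277),.098),("earL -24,-30",(287,162.5),.02),("earR -24,48",(352,162.5),.02),("plate -135,-52",(265,66),.01),("fence -135,60,35",(366,65),.035)]:
    w=onz(c,p,z);print(n,(dock(w)*1e3).round(1))
E
```

```text
topL -12,-30 [-20.6 -28.8]
topR -12,48 [-19.6  45.1]
farL 88 [ 76.3 -31.1]
farR [76.3 47.9]
earL -24,-30 [-31.9 -29. ]
earR -24,48 [-32.   49.1]
plate -135,-52 [-140.1  -51.2]
fence -135,60,35 [-139.5   59. ]
```

View pics/w23.png

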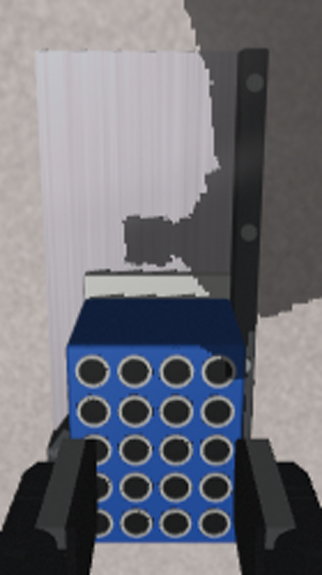

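In this view the ear reads ~3 mm short relative to the plate end, but at ~1.2 mm/px and with the arm still settling. Get a better view, with the camera at the fence side as before.

Request:
move_arm([
  [3,[0,0,1],[0,0,-8]],
  [3,[0,-1,2],[0,0,-16]],
  [3,[1,-2,2],[0,0,-24]],
  [3,[2,-3,2],[0,0,-32]],
  [3,[3,-4,2],[0,0,-40]],
  [3,[4,-5,2],[0,0,-48]],
  [3,[4,-5,2],[0,0,-56]],
  [3,[4,-5,2],[0,0,-64]],
])

```text
time: 24.55
position: [0.5671, 0.0235, 0.2736]
orientation: [0.697, -0.696, -0.12, 0.123]
force: [0.4, 0.2, 0.4]
width: 0.352
```

Request:
move_arm([
  [3,[0,0,0],[0,0,-8]],
  [3,[0,0,0],[0,0,-16]],
  [3,[0,0,0],[0,0,-26]],
  [3,[0,0,0],[0,0,-26]],
  [3,[0,0,0],[0,0,-26]],
  [3,[0,0,0],[0,0,-26]],
])

```text
time: 25.15
position: [0.5677, 0.024, 0.2755]
orientation: [-0.706, 0.706, -0.035, 0.034]
force: [-0.4, -0.1, 0.7]
width: 0.353
```

```bash
python3 - <<'E'
from h import *
s=sense();print(s["position"],s["dq"].round(3))
c=cam("wrist");save(c,"w24.png");save(c,"w24c.png",(180,40,480,240),2.6)
import pickle;pickle.dump(c,open("c24.pkl","wb"))
for P,z in [((-135,60),.035),((115,60),.035),((-135,-52),.01),((91,-33),.033),((91,47),.033)]:
    w=RD@np.array(P)/1e3+TD;print(P,np.round(proj(c,[*w,z]),1))
for P,z in [((88,48),.098),((88,-30),.098),((-12,48),.098),((-12,-30),.098),((-24,48),.02),((-24,-30),.02)]:
    w=RD@np.array(P)/1e3+TD;print("blk",P,np.round(proj(c,[*w,z]),1))
E
```

```text
[0.56771226 0.02397537 0.27547626] [-0.    -0.003  0.012  0.004  0.001  0.01 ]
(-135, 60) [195.   78.6]
(115, 60) [419.5  79.5]
(-135, -52) [212.5 171.6]
(91, -33) [391.6 161.4]
(91, 47) [396.6  91.7]
blk (88, 48) [409.2  90. ]
blk (88, -30) [402.4 171.4]
blk (-12, 48) [302.3  89.5]
blk (-12, -30) [303.4 171. ]
blk (-24, 48) [296.   90.5]
blk (-24, -30) [297.2 156.5]
```

View pics/w24c.png

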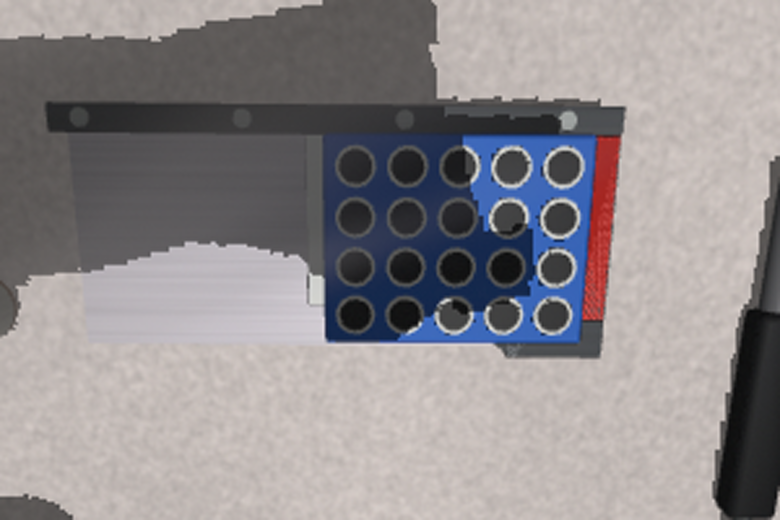

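Relative to the dock's own offsets in this view, the block's corners ((305,171), (403,171.5), ear (298,92)) agree with the home pose within about 1 px (≈1 mm), square and against the fence. The gripper is clear, and the jar stands mid-mat. Handing in.

```bash
python3 -c "
from station import sign_off
print(sign_off())"
```

```text
the job is handed in; nothing more can be done
None
```

The job is done and was handed in at about 25 s of the 72 s allowed; sign-off gives no verdict.

- **Jar:** the amber jar stands upright near the middle of the cork mat, as seen in the side view. I did not measure its centre after release.
- **Block:** I pushed the blue block sideways and square, tipped it over the dock edge onto its base, pushed it to the fence, then slid it under the lip. At the end stop it did not move as the force rose from 8 to 17 N.
- **Last checks:** the final wrist view puts the block within about 1 mm of home, square and along the fence. The gripper is clear of everything.
- **Disagreement:** an earlier wrist view, at about 1.2 mm per pixel and possibly with the arm still settling, suggested the block was about 3 mm short. I trusted the later, settled view and the hard stop at the end.
- **Bystanders:** none of those visible in the last side and top views looked moved. I judged this by eye, and the arm hid part of the top view.

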